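Lock the battery hatch of a wooden game box with a coin key

TASK

Lock the battery hatch of the wooden game box: take the coin key out of its wooden holder, seat its blade in the slot of the round brass lock, press the lock down against its spring and, still pressing, turn it a quarter turn clockwise until it stays locked, feeling your way and never forcing it. Touch the box and its lock with the key only, never with the fingers. Then stand the key fully home in its holder again without dropping it, let go, and leave the other things on the table where they are.

Things in the scene. Friction and masses are not known exactly. Their poses are not given: they have to be found in the camera images.
- game_box: Fixed dark wooden box, 240 (its x) x 170 (its y) x 68 mm high, with a 110 x 90 mm steel hatch plate, 2 mm thick, on its top. Origin at the centre of its underside, z up.
- lock_face (a point): Centre of the plate's top face, 70 mm above the table, on the lock's vertical axis; axes as the box: the slot starts along x. The lock is a round brass head, 52 mm diameter, in a 56 mm well; its face lies 0 to 14 mm below the plate, differing every time and not measured. Its slot is 33 mm long, 7 mm wide, 17 mm deep, flat floored, closed at both ends.
- lock_spring (a point): Point on the lock's axis 12 mm below the plate's top (the slot's floor is at 17 to 31 mm). The head is sprung: it sinks from 4 N on, 1 mm per 2 N; only when pressed in 3.2 mm (10.5 N) can it turn; it bottoms at 3.9 mm (12 N). Turn it pressed with 12 to 17 N, ease off if the force grows: over 25 N in all between key and box or lock is forcing.
- lock (a joint): Angle of the head, rad: 0 to 0.05 at the start (unlocked), grows clockwise seen from above, end stop 1.70. A weak spring (0.02 to 0.05 N m) turns it back unless it is brought past 1.5 and let up there: it then rises into a notch and stays above 1.4. The blade has about 0.1 rad of play in the slot, so the key must turn some 1.65 rad.
- key_grip (a point): Centre of the wooden grip of the coin key (loose, 60 g). Grip 36 mm wide (x), 12 mm thick (y), 46 mm high (z), to be pinched across its thickness; below it a brass blade 30 mm wide (x), 5 mm thick (y), 42 mm long, whose tip is 65 mm below this point. At the start it stands upright in the holder, grip resting on the holder's top, this point 23 mm above that top.
- holder_mouth (a point): Centre of the slot's mouth in the top face of the fixed wooden holder, 54 mm above the table; the holder is 100 (x) x 80 (y) mm. The slot, along x, is 33 mm long, 7 mm wide and 46 mm deep, with a 2 mm chamfer; the key's blade stands in it, either way round.
- pawn_a_c (a point): Wooden pawn 26 mm diameter, 40 mm high, standing on a corner of the game box; leave alone. Point at half height.
- pawn_b_c (a point): Another such pawn on the table between the box and the holder; leave alone. Point at half height.
- jar_c (a point): Amber glass jar with brass cap, 72 mm diameter, 100 mm high; leave alone. Point at half height.
- dice_cup_c (a point): Wooden cup, 68 mm diameter, 80 mm high; leave alone. Point at half height.
- toss_ring_c (a point): Wooden ring, 90 mm outside diameter, 12 mm high, lying; leave alone. Point at its centre.
- die_c (a point): Plain wooden die, 20 mm; leave alone. Point at its centre.
- domino_c (a point): Black blank tile 24 x 48 x 9 mm lying on the near side of the game box; leave alone. Point at its centre.
Not all that is in view belongs to the job. Of the things like the part that bears key_grip, leave any that is blue or red; of the rest the larger one is meant.

How it is judged:
On the way:
1. the lock is turned past 1.4 rad while the key's blade stands in its slot (value of joint lock above 1.4 rad and contact force between key and game_box above 0.5 N and horizontal distance between key_grip and lock_face below 0.008 m), for 0.1 s.
At the end, for the whole second after the job is handed in: The lock stays turned beyond 1.35 rad with nothing holding it; the key stands upright (within 0.1 rad) and at rest in the holder, its grip's centre within 6 mm of the slot's centre line and no more than 27 mm above the holder's top (23 mm is fully home) (value of joint lock above 1.35 rad and horizontal distance between key_grip and holder_mouth below 0.006 m and z of key_grip in the frame of holder_mouth below 0.027 m and angle between key_grip's own z axis and vertical below 0.1 rad and linear speed of key below 0.02 m/s); the robot touches nothing.
It fails at once if the key is forced: more than 25 N between key and game box or lock (contact force between key and game_box above 25 N).
It fails at once if the fingers touch the game box or its lock (contact force between the fingers and game_box above 1 N).
It fails at once if the key is dropped: it falls freely faster than 0.7 m/s (contact force between the fingers and key below 0.01 N and contact force between key and anything else below 0.01 N and linear speed of key above 0.7 m/s).
It fails at once if a bystander is moved by more than 20 mm (distance of any of pawn_a_c, pawn_b_c, jar_c, dice_cup_c, toss_ring_c, die_c, domino_c from where it was at the start of the episode above 0.02 m).
It also fails if it takes over 72 s, if anything falls off the work surface, if the arm or the gripper's body presses on something with over 40 N, if the wrist force passes 120 N, or if a joint passes its speed limit or range.

ROBOT

A 7-joint arm with a two-finger parallel gripper is mounted at the origin on the work surface. World frame = base frame: x ahead of the robot, y to its left, z up, the work surface at z = 0. Lengths are in m, angles in rad, forces in N, time in s.
With the tool pointing down it reaches from about 0.425 to 0.925 m from the base axis. Payload 6.8 kg.
Tool frame: the origin (TCP) lies on the front face of the gripper's body, between the roots of the fingers; the fingertips stand 73 mm ahead of it and the grasp point (between the pads) lies 54 mm ahead of it (env.nose_length is the distance from the TCP to the fingertips, in m); z points along the fingers, y is the direction in which the jaws open and shut (so a half turn about z gives the same grasp; the last joint's range is limited). The gripper opens to 85 mm and grips with 20 to 120 N. Pads are 22 mm wide; open, the fingers measure 114 mm over their backs; the gripper's body (76 mm by 85 mm) begins 54 mm behind the grasp point. The pads swing forward as they close: fully open they stand 13 mm farther back than shut.
Start: joints at [1.215, 0.477, 0.022, 1.555, -0.011, 1.109, -0.083], TCP at [0.166, -0.654, 0.304] pointing down, gripper open.
Joint ranges: [-2.96, 2.96], [-0.34, 2.1], [-1.41, 1.46], [0.24, 2.44], [-1.37, 4.51], [0.17, 1.92], [-2.96, 2.96]. Speed limits (rad/s): [2.39, 2.39, 3.14, 3.14, 3.14, 3.14, 3.14].

INTERFACE

Orientations are given as a unit quaternion [w, x, y, z].
In Python, from cell import env, kin, camera, calibration, job gives the robot as it stands. The module is installed in compiled form; this text tells all that it offers. Calls block until the motion is done:
- env.reach(position, orientation): joint-space move of the TCP to a pose.
- env.movel(position, velocity=0.15, rot=None, stop_force=None): straight line of the TCP; rot=None keeps the orientation; velocity is the mean speed in m/s. With stop_force (N) it stops when the force on the tool has changed by that much, and returns True; else False.
- env.goto_joints(angles): joint-space move.
- env.grip(opening, f_grip=None): finger opening in m; f_grip is the grip in N (None keeps the last); returns when the fingers have stopped.
- env.dwell(seconds).
- kin.inverse_kinematics(position, orientation): joint angles nearest the present ones, or None.
- env.get_state(): the state.
- camera(name): name is "scene" or "top" or "wrist"; returns (picture, depth): 480x640x3 uint8, blue, green, red; 480x640 float32, m along the optical axis (not along the pixel's ray), 0 where there is no reading.
- calibration(name): a dict with "fx", "fy", "cx", "cy" (pixels), "rvec" (rotation vector, rad) and "tvec" (3), from world to camera coordinates, as OpenCV has them. Camera axes: x right, y down, z forward; pixel columns grow to the right and rows downward; lengths in m; the calibration is good to about 2 mm. A picture is of the moment at which its call begins: read the wrist's pose just before it. calibration takes no time and is no camera call; for the wrist camera it gives the pose at the moment of the call.
A pose or a line that the arm cannot do raises env.PlanningError and nothing moves.
- job.job_done(): hands the job in, once; it reports no verdict.
The state is a dict: "time": time; "qpos": joint angles; "joint_velocities": joint speeds; "joint_torque": joint torques, N m; "tcp_pos": TCP position; "orientation": TCP orientation; "force": force on the tool from outside, world axes, zero at the start; "torque": the same for the moment, N m; "opening": finger opening in m.
Only numpy, scipy, OpenCV 4.12 (cv2) and the standard library are available. Lean on these libraries where they do the work, as an engineer would, in place of code of your own. Each camera call takes 0.05 s, during which the arm holds its last target.

## Working session

There is one attempt and no reset: what is moved stays moved. The work goes in short steps, each a Python script; the robot and the scene stay as the last script left them, time stands still between calls to the robot, and variables do not carry over. Pictures are saved under pics/ and viewed, and the job is handed in when it is done.

```bash
mkdir -p pics; ls
python3 - <<'E'
from cell import env,kin,camera,calibration,job
import cv2,numpy as np
s=env.get_state();print({k:np.round(v,3) for k,v in s.items()})
for n in("scene","top","wrist"):
    p,d=camera(n);cv2.imwrite(f"pics/{n}0.png",p);np.save(f"pics/{n}0.npy",d)
    c=calibration(n);print(n,{k:np.round(v,3) for k,v in c.items()})
E
```

```text
pics
{'time': np.float64(0.0), 'qpos': array([ 1.215,  0.478,  0.022,  1.556, -0.012,  1.109, -0.083]), 'joint_velocities': array([ 0.001,  0.001, -0.001,  0.001, -0.001, -0.   , -0.001]), 'joint_torque': array([ 0.0000e+00, -5.9645e+01,  1.6080e+00, -2.8119e+01,  1.2000e-02,
        9.0000e-03, -0.0000e+00]), 'tcp_pos': array([ 0.165, -0.654,  0.303]), 'orientation': array([-0.001,  0.992,  0.124, -0.   ]), 'force': array([ 0.685, -0.179, -0.054]), 'torque': array([-0.07 ,  0.025,  0.01 ]), 'opening': np.float64(0.086)}
scene {'fx': np.float64(516.509), 'fy': np.float64(516.509), 'cx': np.float64(321.475), 'cy': np.float64(234.844), 'rvec': array([ 2.317,  1.073, -0.371]), 'tvec': array([-0.364, -0.349,  1.189])}
top {'fx': np.float64(471.157), 'fy': np.float64(471.157), 'cx': np.float64(319.153), 'cy': np.float64(241.567), 'rvec': array([ 2.128, -2.158,  0.158]), 'tvec': array([-0.017,  0.605,  0.895])}
wrist {'fx': np.float64(399.426), 'fy': np.float64(399.426), 'cx': np.float64(321.506), 'cy': np.float64(243.25), 'rvec': array([-2.275,  1.77 ,  0.281]), 'tvec': array([-0.674, -0.04 ,  0.38 ])}
```

View pics/scene0.png

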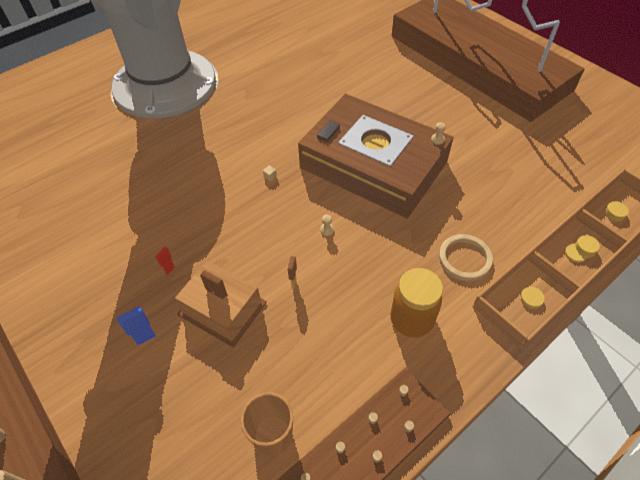

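View pics/top0.png

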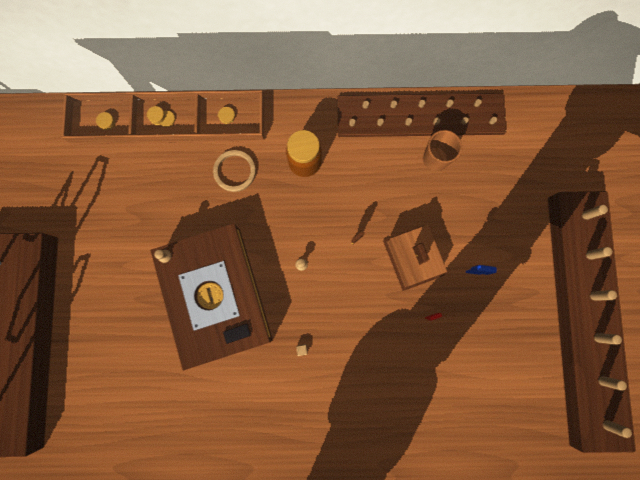

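View pics/wrist0.png

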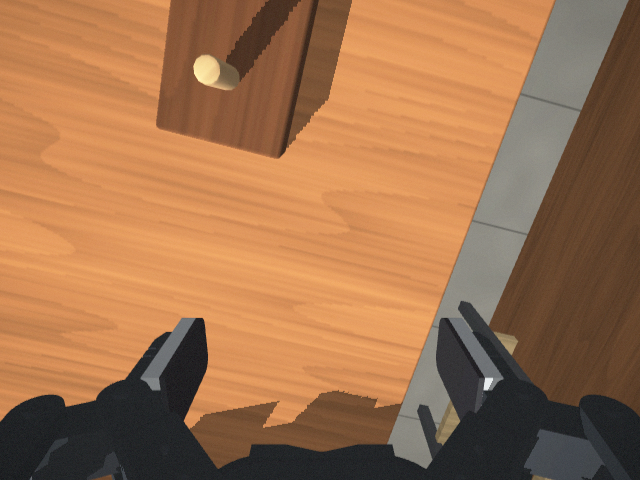

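```bash
cat > h.py <<'E'
from cell import env,kin,camera,calibration,job
import cv2,numpy as np
from scipy.spatial.transform import Rotation as R
def cloud(d,c):
    v,u=np.mgrid[0:480,0:640]
    p=np.stack([(u-c['cx'])/c['fx']*d,(v-c['cy'])/c['fy']*d,d],-1)
    M=R.from_rotvec(np.ravel(c['rvec']))
    return M.inv().apply((p-np.ravel(c['tvec'])).reshape(-1,3)).reshape(480,640,3)
def quat(yaw):  # tool down, tool y axis at angle yaw+90: y along (sin,-cos)
    q=(R.from_euler('z',yaw)*R.from_euler('x',np.pi)).as_quat()
    return np.array([q[3],q[0],q[1],q[2]])
E
python3 - <<'E'
from h import *
d=np.load('pics/top0.npy');c=calibration('top');W=cloud(d,c);np.save('pics/Wtop.npy',W)
print(W[300,120],W[400,300])
Ws=cloud(np.load('pics/scene0.npy'),calibration('scene'))
for n,WW,p,(u0,u1,v0,v1) in (("top",W,'top',(370,500,190,330)),("topb",W,'top',(140,280,215,380)),("scene",Ws,'scene',(110,310,230,360))):
    im=cv2.imread(f'pics/{p}0.png')[v0:v1,u0:u1];k=600//max(im.shape[:2]);cv2.imwrite(f'pics/crop_{n}.png',cv2.resize(im,None,fx=k,fy=k,interpolation=cv2.INTER_CUBIC))
def fit(mask,n):
    P=W[mask][:,:2].astype(np.float32);r=cv2.minAreaRect(P*1000);print(n,len(P),r,'medz',np.median(W[mask][:,2]))
z=W[...,2]
v,u=np.mgrid[0:480,0:640]
reg=lambda a,b,cc,dd:(u>a)&(u<b)&(v>cc)&(v<dd)
H=reg(375,460,215,300)
fit(H&(abs(z-.054)<.006),'holder')
fit(H&(z>.085),'key')
B=reg(140,280,215,380)
fit(B&(abs(z-.069)<.005),'box')
fit(B&(z<.066)&reg(190,228,278,315),'well')
im=cv2.imread('pics/top0.png');
print('key z',np.sort(z[H])[-20:])
fit(reg(340,390,195,250)&(z>.02),'second')
fit(reg(290,315,255,275)&(z>.02),'pawnb')
fit(reg(280,325,125,180)&(z>.09),'jar')
E
```

```text
[ 0.49643237  0.38546056 -0.0005277 ] [ 0.29316501  0.01673929 -0.00170283]
holder 1871 ((575.257568359375, -220.94503784179688), (99.93316650390625, 81.2749252319336), 19.472999572753906) medz 0.053454152007434856
key 175 ((528.5714111328125, -123.73821258544922), (34.964412689208984, 229.3916473388672), 25.502288818359375) medz 0.09902622457325908
box 9942 ((501.6835021972656, 187.0883026123047), (240.63153076171875, 171.3433837890625), 16.914817810058594) medz 0.06789239299715324
well 681 ((497.5668640136719, 186.25210571289062), (59.98880386352539, 64.11292266845703), 83.25030517578125) medz 0.0568274156515733
key z [0.97475348 0.97475348 0.97475348 0.97475348 0.97475348 0.97475348
 0.97475348 0.97475348 0.97475348 0.97475348 0.97475348 0.97475348
 0.97475348 0.97475348 0.97475348 0.97475348 0.97475348 0.97475348
 0.97475348 0.97475348]
second 95 ((556.011962890625, -78.13880920410156), (58.156776428222656, 200.06646728515625), 44.27510452270508) medz 0.06411629927807608
pawnb 62 ((517.6488037109375, -2.7308502197265625), (113.86713409423828, 17.07758331298828), 16.20067024230957) medz 0.03673706824720778
jar 834 ((644.2018432617188, -24.568748474121094), (352.2981262207031, 62.017330169677734), 10.70350170135498) medz 0.09971361885694999
```

View pics/crop_top.png

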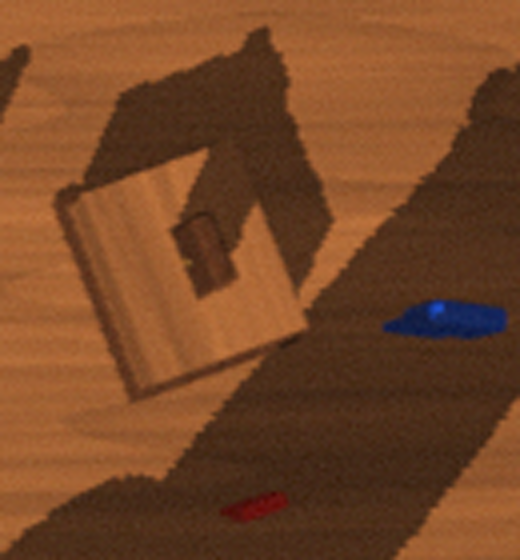

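View pics/crop_topb.png

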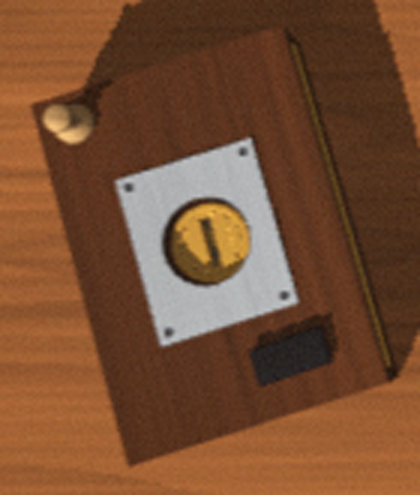

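View pics/crop_scene.png

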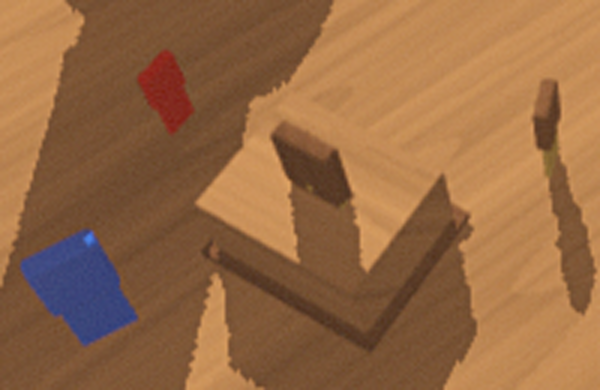

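Run:
```python
from h import *
Ws=cloud(np.load('pics/scene0.npy'),calibration('scene'))
print('second key',Ws[258:280:3,288:297:2].reshape(-1,3).round(3)[::3])
print('pawnb',Ws[214:236:6,327].round(3), 'cup',Ws[400,250],'key',Ws[278,210])
s=env.get_state();c=calibration('wrist');Rw=R.from_rotvec(np.ravel(c['rvec'])).inv()
cen=-Rw.apply(np.ravel(c['tvec']));q=s['orientation'];T=R.from_quat([q[1],q[2],q[3],q[0]])
off=T.inv().apply(cen-s['tcp_pos']);print('cam in tcp',off.round(4));print((T.inv()*Rw).as_matrix().round(3))
hb=np.radians(19.5);bx=np.radians(16.9)
for k in(0,np.pi):
  for nm,p,y in(('holder',[.575,-.221,.131],hb+k),('hold up',[.575,-.221,.25],hb+k),('lock0',[.502,.187,.16],bx+k),('lock1',[.502,.187,.16],bx+k-1.7),('lockmid',[.502,.187,.16],bx+k-.8),('lock up',[.502,.187,.3],bx+k)):
    j=kin.inverse_kinematics(np.array(p),quat(y));print(k,nm,None if j is None else np.round(j,2))
```

```text
second key [[ 0.568 -0.078 -0.001]
 [ 0.611 -0.093  0.064]
 [ 0.612 -0.103  0.066]
 [ 0.582 -0.071 -0.001]
 [ 0.618 -0.103  0.065]
 [ 0.619 -0.112  0.065]
 [ 0.618 -0.1    0.052]
 [ 0.624 -0.112  0.062]
 [ 0.597 -0.083 -0.   ]
 [ 0.624 -0.109  0.051]
 [ 0.617 -0.113  0.038]
 [ 0.623 -0.105  0.036]
 [ 0.621 -0.112  0.032]
 [ 0.61  -0.093 -0.002]]
pawnb [[0.56  0.019 0.035]
 [0.572 0.008 0.039]
 [0.569 0.011 0.016]
 [0.574 0.007 0.007]] cup [ 0.75706567 -0.28032862  0.08053553] key [ 0.57724223 -0.22225977  0.09873923]
cam in tcp [ 0.079  -0.0005 -0.0701]
[[ 0.001 -0.951 -0.308]
 [ 1.     0.001  0.   ]
 [ 0.    -0.308  0.951]]
0 holder [ 0.44  0.6  -0.24  1.82  0.19  0.75 -1.13]
0 hold up [ 0.46  0.45 -0.26  1.74  0.13  0.97 -1.08]
0 lock0 [ 0.07  0.53 -0.69  1.97  0.47  0.8  -2.16]
0 lock1 [ 0.39  0.77 -1.19  1.95  0.85  1.04  2.11]
0 lockmid [ 0.03  0.52 -0.64  1.98  0.43  0.78 -2.93]
0 lock up [ 0.27  0.39 -0.93  1.85  0.35  1.08 -2.07]
3.141592653589793 holder [ 1.05  0.95 -1.19  1.78  0.98  1.15  1.44]
3.141592653589793 hold up [ 1.06  0.74 -1.19  1.7   0.73  1.22  1.6 ]
3.141592653589793 lock0 [ 0.28  0.65 -0.99  1.96  0.69  0.91  0.8 ]
3.141592653589793 lock1 [ 0.33  0.7  -1.08  1.96  0.76  0.96 -0.96]
3.141592653589793 lockmid [ 0.37  0.75 -1.15  1.96  0.82  1.01 -0.11]
3.141592653589793 lock up [ 0.31  0.41 -0.98  1.84  0.39  1.09  1.05]
```

Run:
```python
from h import *
def shot(n,p,yaw):
    env.reach(np.array(p),quat(yaw));env.dwell(.2)
    c=calibration('wrist');s=env.get_state();im,d=camera('wrist')
    cv2.imwrite(f'pics/{n}.png',im);np.savez(f'pics/{n}.npz',d=d,tcp=s['tcp_pos'],q=s['orientation'],**c)
    print(n,s['time'],s['tcp_pos'],s['force'])
shot('wh',[.575,-.221,.254],np.radians(19.5)+np.pi)
shot('wb',[.502,.187,.270],np.radians(16.9)+np.pi)
```

```text
wh 2.4917 [ 0.57480388 -0.22162284  0.25385694] [-0.20916361 -0.28791649 -0.04361767]
wb 4.275 [0.50255372 0.18601708 0.26981705] [ 0.04202924 -0.23655606 -1.20252315]
```

View pics/wh.png

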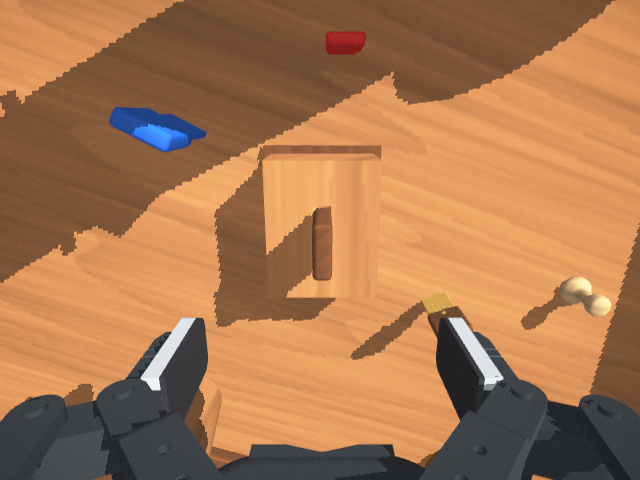

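View pics/wb.png

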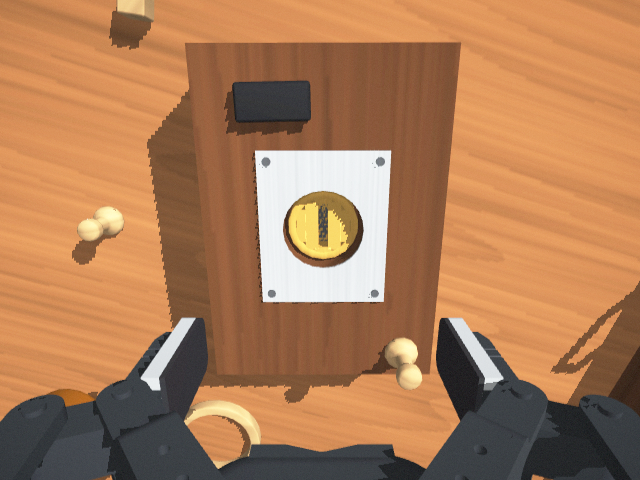

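```bash
cat >> h.py <<'E'
def onplane(uv,c,z):
    uv=np.asarray(uv,float).reshape(-1,2);M=R.from_rotvec(np.ravel(c['rvec'])).inv()
    o=-M.apply(np.ravel(c['tvec']));r=M.apply(np.c_[(uv[:,0]-c['cx'])/c['fx'],(uv[:,1]-c['cy'])/c['fy'],np.ones(len(uv))])
    return o+r*((z-o[2])/r[:,2])[:,None]
E
python3 - <<'E'
from h import *
v,u=np.mgrid[0:480,0:640]
def rect(m,c,z,n):
    m=cv2.morphologyEx(m.astype(np.uint8),cv2.MORPH_OPEN,np.ones((3,3)))
    cs,_=cv2.findContours(m,cv2.RETR_EXTERNAL,cv2.CHAIN_APPROX_NONE);k=max(cs,key=cv2.contourArea)
    q=onplane(k.reshape(-1,2),c,z);r=cv2.minAreaRect((q[:,:2]*1000).astype(np.float32));print(n,np.round(r[0],2),np.round(r[1],2),round(r[2],2))
for n in('wb','wh'):
    f=np.load(f'pics/{n}.npz');im=cv2.imread(f'pics/{n}.png').astype(int);W=cloud(f['d'],f);z=W[...,2]
    hsv=cv2.cvtColor(im.astype(np.uint8),cv2.COLOR_BGR2HSV)
    if n=='wb':
        rect((hsv[...,1]<60)&(hsv[...,2]>120)&(u>230)&(u<410)&(v>130)&(v<310),f,.070,'plate')
        rect((abs(z-.068)<.006)&(v<385)&(u>180)&(u<465),f,.068,'box')
        reg=(u>286)&(u<362)&(v>190)&(v<268)
        print('plate z',np.median(z[(u>265)&(u<280)&(v>180)&(v<280)]))
        gold=reg&(hsv[...,1]>120)&(hsv[...,2]>150);print('gold z',np.percentile(z[gold],[10,50,90]))
        rect(reg&(z<.066),f,.070,'well')
        zf=np.median(z[gold])
        rect(reg&(z<zf-.006)&(u>310)&(u<335)&(v>200)&(v<250),f,zf,'slot depth')
        sl=(hsv[...,2]<90)&(u>312)&(u<334)&(v>198)&(v<252);rect(sl,f,zf,'slot dark')
        print('slot floor',np.median(z[sl]))
    else:
        rect((abs(z-.054)<.004)&(u>250)&(u<390)&(v>145)&(v<305),f,.054,'holder')
        k=(z>.09)&(z<.11)&(u>290)&(u<350)&(v>180)&(v<300);print('keytop z',np.median(z[k]));rect(k,f,.1,'keytop')
    cv2.imwrite(f'pics/z_{n}.png',cv2.resize(im[130:320,230:410].astype(np.uint8),None,fx=3,fy=3,interpolation=cv2.INTER_CUBIC))
E
```

```text
plate [500.95 187.  ] [110.16  90.3 ] 16.9
box [501.46 187.13] [240.28 170.19] 16.95
plate z 0.07027173558236191
gold z [0.05702481 0.05808018 0.05906827]
well [500.35 187.93] [54.84 52.3 ] 15.29
slot depth [500.48 186.72] [31.07  6.62] 17.06
slot dark [502.82 188.6 ] [3.81 1.47] 16.89
slot floor 0.041396625981268
holder [ 574.94 -220.83] [100.27  80.06] 19.46
keytop z 0.09978559599512478
keytop [ 573.31 -221.72] [37.08 11.48] 19.88
```

View pics/z_wb.png

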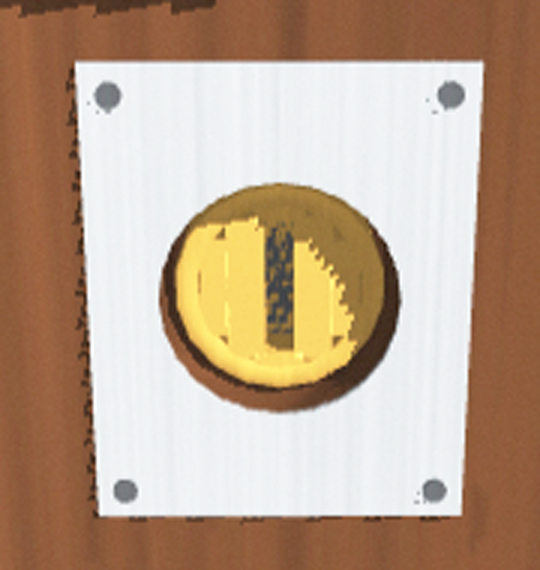

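```bash
cat >> h.py <<'E'
H=np.array([.5749,-.2208]);HY=np.radians(19.46)+np.pi
L=np.array([.5010,.1870]);LY=np.radians(16.9)+np.pi
def st(t=''):
    s=env.get_state();q=s['orientation'];T=R.from_quat([q[1],q[2],q[3],q[0]]);x=T.apply([1,0,0]);z=T.apply([0,0,1])
    print(t,'t%.2f'%s['time'],(s['tcp_pos']*1000).round(1),'yaw%.2f'%np.degrees(np.arctan2(x[1],x[0])),'tilt',np.degrees(z[:2]).round(2),'F',s['force'].round(2),'T',s['torque'].round(2),'op%.4f'%s['opening'],flush=True)
    return s
def fine(p,yaw,v=.1,n=2):
    p=np.array(p,float);cmd=p.copy()
    for i in range(n):
        env.movel(cmd,velocity=v if i==0 else .02,rot=quat(yaw));env.dwell(.15)
        e=p-env.get_state()['tcp_pos'];cmd=cmd+e
    return cmd
E
python3 - <<'E'
from h import *
env.grip(.05)
env.reach(np.r_[H,.22],quat(HY));st('above')
c=fine(np.r_[H,.134],HY,.12,3);s=st('at');print(c)
env.grip(0.0,80);s=st('gripped');env.dwell(.2);st()
im,d=camera('wrist');cv2.imwrite('pics/g1.png',im)
E
```

```text
above t6.31 [ 575.3 -218.8  220.5] yaw-160.38 tilt [0.05 0.04] F [-0.42  0.6   0.2 ] T [ 0.01 -0.   -0.05] op0.0502
at t8.12 [ 574.8 -220.8  133.9] yaw-160.54 tilt [-0.01 -0.  ] F [-0.16 -0.04  0.12] T [ 0.07 -0.02  0.02] op0.0503
[ 0.57492872 -0.22080599  0.13402916]
gripped t8.55 [ 574.9 -220.7  134. ] yaw-160.54 tilt [0.01 0.  ] F [0.04 0.09 0.75] T [0.03 0.06 0.01] op0.0110
 t8.75 [ 574.9 -220.7  134. ] yaw-160.54 tilt [0.01 0.  ] F [-0.37 -0.51  2.27] T [ 0.04  0.07 -0.03] op0.0108
```

View pics/g1.png

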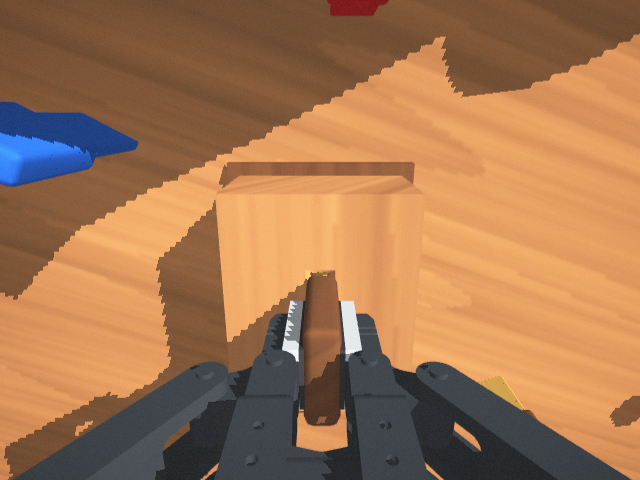

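Run:
```python
from h import *
env.movel(np.r_[H,.24],velocity=.1);st('lift')
env.dwell(.1);c=calibration('wrist');im,d=camera('wrist');cv2.imwrite('pics/g2.png',im);np.savez('pics/g2.npz',d=d,tcp=env.get_state()['tcp_pos'],q=env.get_state()['orientation'],**c)
cv2.imwrite('pics/g2z.png',cv2.resize(im[180:440,230:420],None,fx=2,fy=2))
```

```text
lift t10.01 [ 574.5 -220.9  239.2] yaw-160.54 tilt [-0.07  0.01] F [0.38 0.19 0.07] T [0.06 0.   0.02] op0.0112
```

View pics/g2z.png

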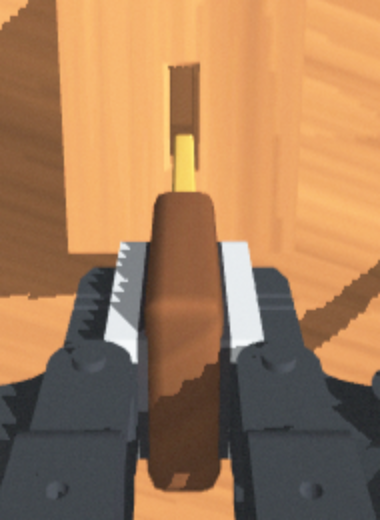

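Run:
```python
from h import *
f=np.load('pics/g2.npz');W=cloud(f['d'],f);q=f['q'];T=R.from_quat([q[1],q[2],q[3],q[0]])
P=T.inv().apply((W-f['tcp']).reshape(-1,3)).reshape(480,640,3)*1000
for v in list(range(244,278,3))+list(range(280,330,5)):
    r=P[v,316:330];k=(r[:,2]<125);
    if k.any():print(v,r[k].mean(0).round(1),k.sum(),np.ptp(r[k][:,1]).round(1))
# tip
uv=np.array([[319.5,247],[326.5,247]])
Tp=P
k=(P[...,2]<122)&(P[...,2]>80)&(abs(P[...,1])<10)&(abs(P[...,0])<25)
print('blade',k.sum(),np.percentile(P[k],[2,50,98],axis=0).round(1))
k=(P[...,2]<70)&(P[...,2]>28)&(abs(P[...,1])<5)&(abs(P[...,0])<25)
print('grip top/face',k.sum(),np.percentile(P[k],[1,50,99],axis=0).round(1))
```

```text
244 [ 79.3   0.5 -70. ] 1 0.0
250 [ 14.9   0.5 117.1] 10 4.5
253 [ 15.    0.5 112.5] 10 4.4
256 [ 15.1   0.5 107.9] 10 4.3
259 [ 15.    0.5 104.1] 10 4.2
262 [ 14.9   0.3 100.4] 11 4.6
265 [15.1  0.3 96.2] 11 4.5
268 [14.9  0.5 92.9] 12 4.9
271 [14.9  0.5 89.4] 12 4.8
274 [15.   0.5 85.9] 12 4.7
277 [18.1  0.9 75.3] 14 5.1
280 [18.   0.9 72.4] 14 5.0
285 [18.   0.9 67.7] 14 4.9
290 [18.1  0.9 63. ] 14 4.7
295 [18.1  0.9 58.9] 14 4.6
300 [18.2  0.9 54.7] 14 4.5
305 [18.1  0.8 51.1] 14 4.4
310 [22.5  0.8 39.1] 14 4.2
315 [18.   0.8 44.2] 14 4.2
320 [18.1  0.8 40.9] 14 4.1
325 [18.3  0.8 37.5] 14 3.9
blade 301 [[ 14.2  -1.9  85. ]
 [ 15.    0.3  99.8]
 [ 15.5   2.9 119.6]]
grip top/face 4423 [[-15.7  -4.9  32.8]
 [  9.9   0.1  34.5]
 [ 18.6   4.9  68.4]]
```

Run:
```python
from h import *
Y=LY-.02
env.reach(np.r_[L,.26],quat(Y));st('above')
fine(np.r_[L,.200],Y,.1,3);s=st('pre')
r=env.movel(np.r_[L,.150],velocity=.015,stop_force=3.5,rot=quat(Y));print(r);s=st('contact')
env.dwell(.2);st()
im,d=camera('wrist');cv2.imwrite('pics/l1.png',im[150:450,200:450])
im,d=camera('scene');cv2.imwrite('pics/l1s.png',cv2.resize(im[60:220,270:480],None,fx=3,fy=3))
```

```text
above t11.69 [501.8 185.7 259.7] yaw-164.37 tilt [-0.01 -0.03] F [ 0.1  -1.07  0.15] T [ 0.05  0.01 -0.03] op0.0112
pre t13.39 [500.9 187.1 199.9] yaw-164.24 tilt [-0.  0.] F [-0.15 -0.05 -0.7 ] T [-0.01 -0.01  0.03] op0.0112
True
contact t15.63 [501. 187. 162.] yaw-164.25 tilt [-0.01 -0.  ] F [ 0.09 -0.15  4.48] T [-0.08  0.02 -0.02] op0.0110
 t15.83 [501.  187.  161.9] yaw-164.25 tilt [-0.02  0.01] F [0.   0.52 4.91] T [ 0.12 -0.13 -0.05] op0.0111
```

View pics/l1.png

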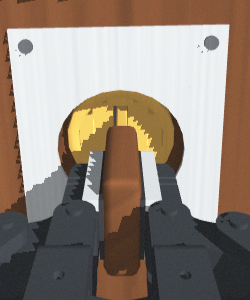

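Run:
```python
from h import *
Y=LY-.02
z=env.get_state()['tcp_pos'][2]
for i in range(20):
    z-=.0005
    env.movel(np.r_[L,z],velocity=.01,rot=quat(Y),stop_force=5);env.dwell(.08)
    f=np.mean([env.get_state()['force'][2] for _ in range(3)]);print(round(z*1000,2),round(env.get_state()['tcp_pos'][2]*1000,2),round(f,2))
    if f>13:break
st('pressed');print(z)
```

```text
161.34 161.41 5.53
160.84 160.99 7.27
160.34 160.57 6.77
159.84 160.15 7.96
159.34 159.74 8.83
158.84 159.33 9.61
158.34 159.07 12.0
157.84 158.98 15.26
pressed t18.60 [501.1 187.2 159. ] yaw-164.24 tilt [ 0.04 -0.04] F [-1.7  -1.91 15.26] T [-0.65  0.65  0.02] op0.0114
0.15784411957500624
```

```bash
cat > turn.py <<'E'
from h import *
import json,sys
def turn(Y,z,Yend,step=.06,xy=L,tmax=25):
    t0=env.get_state()['time']
    F=[]
    while Y>Yend+1e-6:
        Y=max(Y-step,Yend)
        env.movel(np.r_[xy,z],velocity=.02,rot=quat(Y));
        s=env.get_state();f=s['force'];fz=f[2]
        print('%.2f Y-%.3f z%.2f tz%.2f F %s T %.2f xy %s'%(s['time'],LY-Y,z*1e3,s['tcp_pos'][2]*1e3,f.round(1),s['torque'][2],(s['tcp_pos'][:2]*1e3).round(1)),flush=True)
        if np.linalg.norm(f)>19 : z+=.0006
        elif fz>16: z+=.0002
        elif fz<13: z-=.0002
        if abs(s['torque'][2])>.6: print('torque stop');break
        if s['time']-t0>tmax:break
    json.dump([Y,z],open('yz.json','w'))
    return Y,z
E
python3 - <<'E'
from turn import *
turn(LY-.02,.15795,LY-.02-.24)
st()
E
```

```text
18.85 Y-0.080 z157.95 tz159.01 F [-1.6 -2.3 14.9] T -0.01 xy [501.1 187.3]
19.10 Y-0.140 z157.95 tz159.03 F [-1.6 -2.5 15.5] T 0.03 xy [501.1 187.3]
19.35 Y-0.200 z157.95 tz159.01 F [-2.6 -1.3 13.9] T 0.04 xy [501.1 187.3]
19.60 Y-0.260 z157.95 tz159.03 F [-2.  -1.1 14.1] T -0.09 xy [501.1 187.3]
 t19.60 [501.1 187.3 159. ] yaw-178.01 tilt [ 0.05 -0.04] F [-1.98 -1.11 14.1 ] T [-0.53  0.56 -0.09] op0.0109
```

Run:
```python
from turn import *
Y,z=json.load(open('yz.json'))
turn(Y,z,LY-1.1)
im,d=camera('wrist');cv2.imwrite('pics/l2.png',im[150:450,200:450])
```

```text
19.85 Y-0.320 z157.95 tz159.01 F [-1.7 -1.3 14.1] T 0.01 xy [501.2 187.3]
20.10 Y-0.380 z157.95 tz159.03 F [-0.8 -1.  14.8] T 0.00 xy [501.2 187.3]
20.35 Y-0.440 z157.95 tz159.03 F [-2.3 -1.9 14.2] T 0.07 xy [501.2 187.3]
20.60 Y-0.500 z157.95 tz159.01 F [-2.  -1.3 14.2] T -0.00 xy [501.2 187.3]
20.85 Y-0.560 z157.95 tz159.02 F [-2.3 -1.7 13.1] T 0.03 xy [501.3 187.3]
21.10 Y-0.620 z157.95 tz159.03 F [-2.4 -1.5 14.3] T 0.05 xy [501.3 187.3]
21.35 Y-0.680 z157.95 tz159.05 F [-2.  -1.3 14.8] T 0.05 xy [501.3 187.3]
21.60 Y-0.740 z157.95 tz159.01 F [-2.3 -2.3 14. ] T -0.02 xy [501.3 187.3]
21.85 Y-0.800 z157.95 tz159.04 F [-1.7 -0.1 13.8] T -0.01 xy [501.4 187.3]
22.10 Y-0.860 z157.95 tz159.04 F [-0.4 -0.9 14.7] T -0.02 xy [501.4 187.3]
22.35 Y-0.920 z157.95 tz159.01 F [-0.9 -0.8 12.7] T -0.00 xy [501.4 187.2]
22.60 Y-0.980 z157.75 tz159.02 F [-1.3 -2.9 15.2] T 0.03 xy [501.5 187.3]
22.85 Y-1.040 z157.75 tz159.01 F [-1.4 -1.4 14.8] T 0.03 xy [501.5 187.3]
23.10 Y-1.100 z157.75 tz159.01 F [-1.9 -1.9 15.2] T 0.01 xy [501.5 187.2]
```

View pics/l2.png

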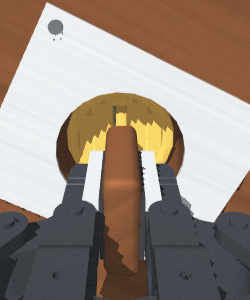

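Run:
```python
from turn import *
Y,z=json.load(open('yz.json'))
Y,z=turn(Y,z,LY-1.64)
Y,z=turn(Y,z,LY-1.70,step=.03)
env.dwell(.15);st()
im,d=camera('wrist');cv2.imwrite('pics/l3.png',im[150:450,200:450])
```

```text
23.40 Y-1.160 z157.75 tz158.98 F [-1.9 -1.1 14.3] T -0.02 xy [501.5 187.2]
23.65 Y-1.220 z157.75 tz159.00 F [-2.3 -1.4 15. ] T -0.02 xy [501.5 187.2]
23.90 Y-1.280 z157.75 tz158.99 F [-0.8 -2.8 15.6] T 0.04 xy [501.5 187.2]
24.15 Y-1.340 z157.75 tz159.00 F [-1.1 -2.  15.5] T 0.00 xy [501.6 187.2]
24.40 Y-1.400 z157.75 tz158.99 F [-1.6 -1.4 15. ] T 0.03 xy [501.6 187.1]
24.65 Y-1.460 z157.75 tz158.99 F [-2.  -1.9 14.6] T 0.03 xy [501.6 187.1]
24.90 Y-1.520 z157.75 tz159.01 F [-0.8 -1.8 14.9] T 0.06 xy [501.6 187.1]
25.15 Y-1.580 z157.75 tz159.01 F [-1.7 -2.1 15.2] T 0.02 xy [501.6 187.1]
25.40 Y-1.640 z157.75 tz159.01 F [-1.5 -1.9 14.7] T 0.09 xy [501.6 187.1]
25.65 Y-1.670 z157.75 tz158.99 F [-1.2 -1.4 15.4] T 0.06 xy [501.6 187. ]
25.90 Y-1.700 z157.75 tz159.01 F [-0.5 -1.9 15.5] T 0.01 xy [501.7 187.1]
 t26.05 [501.7 187.1 159. ] yaw99.48 tilt [ 0.1  -0.03] F [-1.41 -1.93 15.25] T [-0.41  0.38 -0.04] op0.0113
```

View pics/l3.png

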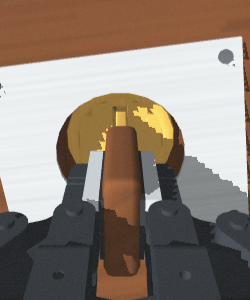

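Run:
```python
from turn import *
Y,z=json.load(open('yz.json'))
p=env.get_state()['tcp_pos'][:2]
for zz in(.1605,.1625,.165):
    env.movel(np.r_[L,zz],velocity=.02,rot=quat(Y));env.dwell(.1);st()
env.movel(np.r_[L,.20],velocity=.04,rot=quat(Y));st()
env.movel(np.r_[L,.27],velocity=.12,rot=quat(Y));env.dwell(.15);st()
c=calibration('wrist');im,d=camera('wrist');cv2.imwrite('pics/l4.png',im[100:450,150:500])
cv2.imwrite('pics/l4z.png',cv2.resize(im[180:440,230:420],None,fx=2,fy=2))
s=env.get_state();np.savez('pics/l4.npz',d=d,tcp=s['tcp_pos'],q=s['orientation'],**c)
im,d=camera('top');cv2.imwrite('pics/l4t.png',cv2.resize(im[215:380,140:280],None,fx=3,fy=3))
f=np.load('pics/l4.npz');W=cloud(f['d'],f);q=f['q'];T=R.from_quat([q[1],q[2],q[3],q[0]])
P=T.inv().apply((W-f['tcp']).reshape(-1,3)).reshape(480,640,3)*1000
for v in range(244,305,4):
    r=P[v,312:334];k=(r[:,2]<125)&(r[:,2]>0)&(abs(r[:,0])<25)
    if k.any():print(v,r[k].mean(0).round(1),k.sum())
```

```text
t26.48 [501.5 187.  160.9] yaw99.49 tilt [ 0.06 -0.  ] F [ 0.51 -0.11  6.34] T [-0.02 -0.23  0.04] op0.0111
 t26.83 [501.2 186.9 162.5] yaw99.49 tilt [0.02 0.  ] F [ 2.75 -0.62  1.82] T [-0.05 -0.48  0.08] op0.0110
 t27.21 [501.1 187.  165. ] yaw99.49 tilt [0.01 0.  ] F [2.48 0.16 0.24] T [ 0.07 -0.72 -0.02] op0.0112
 t28.23 [500.8 186.9 199.8] yaw99.49 tilt [-0.03 -0.01] F [ 0.13 -0.7  -0.04] T [0.06 0.02 0.  ] op0.0112
 t29.12 [500.6 186.7 269. ] yaw99.50 tilt [-0.1  -0.03] F [ 0.28  0.55 -0.72] T [ 0.04 -0.04  0.  ] op0.0114
248 [ 1.510e+01 -1.000e-01  1.207e+02] 8
252 [ 1.510e+01 -1.000e-01  1.147e+02] 10
256 [ 1.530e+01 -1.000e-01  1.084e+02] 10
260 [ 15.2  -0.4 103.3] 11
264 [15.2 -0.4 98. ] 11
268 [15.2 -0.3 93.1] 11
272 [15.2 -0.1 88.5] 12
276 [18.4 -0.3 76.4] 17
280 [18.2  0.3 72.9] 22
284 [18.2  0.2 69. ] 22
288 [18.2  0.2 65.3] 22
292 [18.2  0.2 61.9] 20
296 [18.2  0.2 58.5] 21
300 [18.5  0.2 54.9] 22
304 [18.3  0.2 52.2] 22
```

View pics/l4.png

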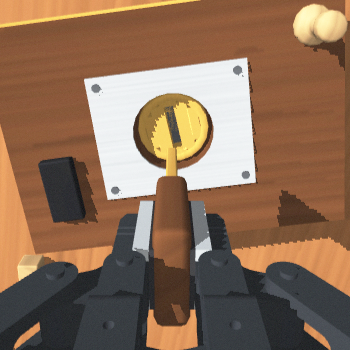

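View pics/l4t.png

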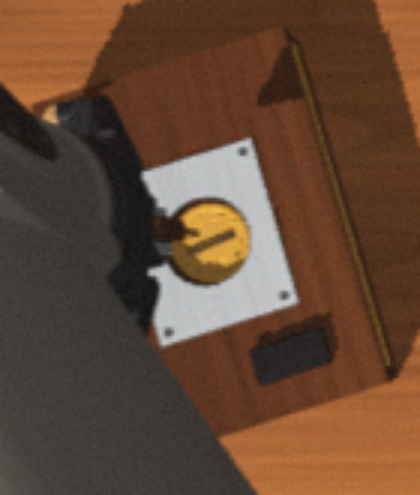

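Run:
```python
from h import *
f=np.load('pics/l4.npz');W=cloud(f['d'],f)
z=W[...,2];r=np.hypot(W[...,0]-L[0],W[...,1]-L[1])
face=(r<.025)&(z>.05)&(z<.068);zf=np.median(z[face]);print('face',zf)
m=(r<.022)&(z<zf-.006)&(z>.03)
q=W[m][:,:2];print(m.sum(),q.mean(0))
v,u=np.nonzero(m);q=onplane(np.c_[u,v],f,zf)[:,:2]
rr=cv2.minAreaRect((q*1000).astype(np.float32));print(rr)
e,V=np.linalg.eigh(np.cov(q.T));a=np.degrees(np.arctan2(V[1,1],V[0,1]));print('slot dir',a%180,'turned rad',np.radians((16.9-a)%180))
```

```text
face 0.05796443060268422
373 [0.50187791 0.18408585]
((504.85107421875, 191.59750366210938), (27.54877281188965, 34.63090133666992), 44.733253479003906)
slot dir 112.21292471470984 turned rad 1.4780682976126294
```

Run:
```python
from h import *
env.reach(np.r_[H,.25],quat(HY));st('above')
fine(np.r_[H,.185],HY,.1,3);s=st('pre')
r=env.movel(np.r_[H,.131],velocity=.03,stop_force=5,rot=quat(HY));print(r);env.dwell(.1);s=st('contact')
im,d=camera('wrist');cv2.imwrite('pics/r1.png',im[150:450,200:450])
```

```text
above t31.18 [ 575.1 -219.8  250.2] yaw-160.49 tilt [0.02 0.02] F [-1.08 -0.86 -1.1 ] T [0.04 0.01 0.01] op0.0108
pre t32.93 [ 574.9 -220.7  184.9] yaw-160.54 tilt [-0.  0.] F [ 0.49 -0.52 -0.34] T [-0.01  0.02  0.05] op0.0110
True
contact t34.58 [ 574.9 -220.8  133.9] yaw-160.55 tilt [-0.02 -0.  ] F [-0.61  0.19  4.81] T [-0.01  0.19  0.03] op0.0111
```

View pics/r1.png

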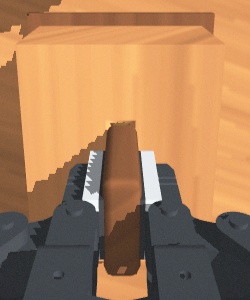

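Run:
```python
from h import *
env.grip(.05,30);env.dwell(.2);st('open')
env.movel(np.r_[H,.254],velocity=.12,rot=quat(HY));env.dwell(.2);s=st('up')
f=calibration('wrist');im,d=camera('wrist');cv2.imwrite('pics/e1.png',im)
W=cloud(d,f);z=W[...,2];v,u=np.mgrid[0:480,0:640]
k=(z>.09)&(z<.115)&(u>290)&(u<350)&(v>180)&(v<300);print('keytop z',np.median(z[k]),k.sum())
im,d=camera('top');cv2.imwrite('pics/e1t.png',im);cv2.imwrite('pics/e1tb.png',cv2.resize(im[215:380,140:280],None,fx=3,fy=3))
```

```text
open t35.28 [ 574.2 -220.8  132.9] yaw-160.54 tilt [-0.12  0.03] F [-0.16 -0.02  0.62] T [ 0.    0.   -0.05] op0.0501
up t36.64 [ 574.6 -220.7  253.3] yaw-160.53 tilt [-0.06  0.03] F [-0.18 -0.13  0.11] T [0.03 0.04 0.02] op0.0501
keytop z 0.09979801874179033 1165
```

View pics/e1.png

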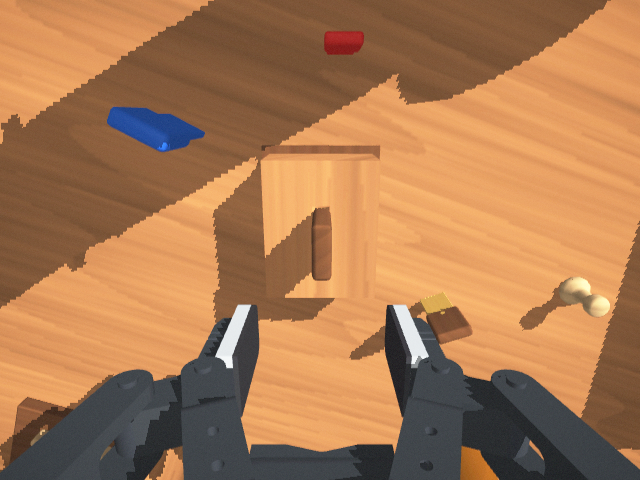

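View pics/e1tb.png

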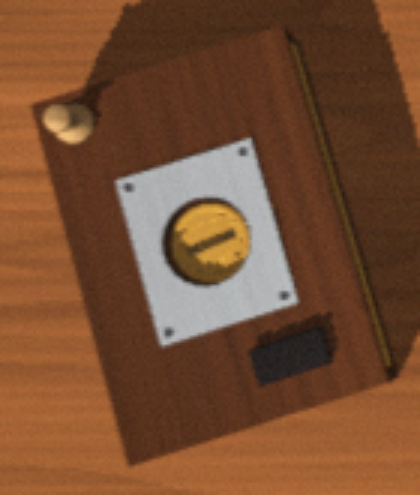

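View pics/e1t.png

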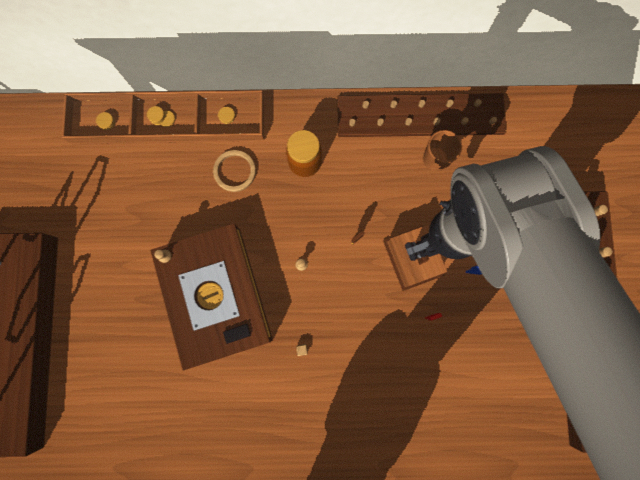

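Run:
```python
from h import *
c=calibration('top')
for n in('top0','e1t'):
    g=cv2.cvtColor(cv2.imread(f'pics/{n}.png'),cv2.COLOR_BGR2GRAY)
    q0=onplane([[209.5,295.5]],c,.058)[0]
    v,u=np.mgrid[0:480,0:640];W=onplane(np.c_[u.ravel(),v.ravel()],c,.058)[:,:2].reshape(480,640,2)
    from cv2 import moments
    r=np.hypot(W[...,0]-.4985,W[...,1]-.187)
    # best line angle: mean grey along 30 mm bar through candidate centres
    best=None
    for a in np.arange(0,180,1.):
        t=np.radians(a)
        for dx in np.arange(-.005,.0051,.001):
            for dy in np.arange(-.005,.0051,.001):
                s=np.linspace(-.013,.013,27);P=np.c_[.500+dx+s*np.cos(t),.187+dy+s*np.sin(t),np.full(27,.058)]
                uv=cv2.projectPoints(P,np.ravel(c['rvec']),np.ravel(c['tvec']),np.array([[c['fx'],0,c['cx']],[0,c['fy'],c['cy']],[0,0,1.]]),None)[0].reshape(-1,1,2).astype(np.float32)
                m=cv2.remap(g,uv,None,cv2.INTER_LINEAR).mean()
                if best is None or m<best[0]:best=(m,a,dx,dy)
    print(n,best,'turned',np.radians((16.9-best[1])%180))
```

```text
top0 (np.float64(60.407407407407405), np.float64(17.0), np.float64(0.0), np.float64(0.0)) turned 3.139847324337799
e1t (np.float64(66.77777777777777), np.float64(111.0), np.float64(0.0), np.float64(0.002)) turned 1.4992378274631293
```

The two measurements put the lock at about 1.48 to 1.50 rad, and it is holding by itself. The key is home and the gripper is clear, so I'm handing in.

Run:
```python
from h import *
job.job_done();st('done')
```

```text
the job is handed in; nothing more can be done
the job is handed in; nothing more can be done
```

The battery hatch is locked, and the key is back in its holder with the gripper open and clear. I handed the job in at about 37 s, and the interface gives no verdict.

**What I did:** I took the larger wooden key from the holder and felt it down to the floor of the lock slot. I pressed until the lock bottomed at about 15 N, turned it 1.70 rad clockwise at 13–16 N, let it rise and withdrew the key. The strongest push I saw was about 16 N, well under the 25 N limit. I then put the key back and let go.

**Last checks:**
- **Lock:** after the key was out, the slot measured about 1.48 rad in the wrist camera (rough, partly hidden by the key). It measured about 1.50 rad in the top camera, good to a few hundredths. Both are above the 1.35 needed, but I did not feel the end stop.
- **Key:** its top is at 99.8 mm, the same height as at the start, so it is fully home. It looks upright and centred.
- **Other things:** in the last top picture, everything visible stands where it was. The arm hid part of the dice cup and holder area, and I did not measure each thing separately.

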